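Stand up the fallen coffee tin and snap its lid on

ROBOT

A 6-joint arm with a two-finger parallel gripper is mounted at the origin on the work surface. World frame = base frame: x ahead of the robot, y to its left, z up, the work surface at z = 0. Lengths are in m, angles in rad, forces in N, time in s.
With the tool pointing down it reaches from about 0.325 to 0.9 m from the base axis. Payload 6.1 kg.
Tool frame: the origin (TCP) lies on the centre line of the jaws, within the pads' length; the fingertips stand 11 mm ahead of it and the grasp point (between the pads) lies 8 mm behind it; z points along the fingers, y is the line along which they close (so a half turn about z gives the same grasp; the last joint's range is limited). The gripper opens to 87 mm and grips with 3 to 60 N. Pads are 19 mm wide; open, the fingers measure 117 mm over their backs; the gripper's body (75 mm by 190 mm) begins 51 mm behind the grasp point.
Start: joints at [-1.411, 0.22, 1.526, -0, 1.395, -0.126], TCP at [0.176, -0.6, 0.234] pointing down, gripper open.
Joint ranges: [-2.98, 2.98], [-0.91, 2.08], [0.09, 2.57], [-1.24, 4.39], [0.2, 2.65], [-2.68, 2.68]. Speed limits (rad/s): [2.57, 2.57, 3.01, 3.14, 3.14, 3.14].

INTERFACE

Orientations are given as a unit quaternion [w, x, y, z].
In Python, from bench import env gives the robot as it stands.
- The arm moves only by the tool play_rows, never from a script. Its argument "deltas" is a list of rows, each a list of 3 entries, a list of its own where there are three numbers: the turn, a rotation vector about the tool's x, y, z in rad, then the shift along the tool's x, y, z in cm, then the closure in counts, from 0 (fully open) to 255 (shut). In form: [[[ax, ay, az], [x, y, z], fingers], ...]. A call has 1 to 20 rows; each row shifts and turns the commanded pose from where the row before left it, along the tool's axes as they then stand; what a row does not reach is not made up. A row lasts 1/8 s, in which the tool goes at most 62.5 mm and 10.7 degrees, less where a joint would pass 70% of its speed; a pose out of reach is approached as far as the arm can. A call with a gripper value outside its range is refused whole. The fingers move at their own pace and stop on an object; "newtons" is the grip in N (left out, the last holds). Time passes only in rows, so rows that do not move let the fingers close. It gives the time, the measured TCP pose, the force, the opening and the grip force at its end, in the units of the state.
- env.state(): the state, without advancing time (a new reading comes with each control period).
- env.capture(name): name is "side" or "top"; returns (picture, depth): 384x512x3 uint8, red, green, blue; 384x512 float32, m along the optical axis (not along the pixel's ray), 0 where there is no reading.
- env.camera_params(name): a dict with "K" (3x3 intrinsics, pixels), "distortion" ([k1, k2, p1, p2, k3] as OpenCV has them; the pictures are not rectified), "rvec" (rotation vector, rad) and "tvec" (3), from world to camera coordinates, as OpenCV has them. Camera axes: x right, y down, z forward; pixel columns grow to the right and rows downward; lengths in m; the calibration is good to about 2 mm. A picture is of the moment at which its call begins. camera_params takes no time and is no camera call.
- env.finish_job(): hands the job in; it is judged then, once.
The state is a dict: "clock": time; "joint_pos": joint angles; "dq": joint speeds; "tau": joint torques, N m; "tcp_pos": TCP position; "tool_rot": TCP orientation; "ft_force": force on the tool from outside, world axes, zero at the start; "moment": the same for the moment, N m; "width": opening from 0.0 (shut) to 1.0 (fully open); "grasp_force": force on a finger pad.
Only numpy, scipy, OpenCV 4.12 (cv2) and the standard library are available. Lean on these libraries where they do the work, as an engineer would, in place of code of your own. Each camera call takes 0.05 s, during which the arm holds its last target. There are 200 camera calls.

TASK

Stand the small coffee tin that has fallen over upright on the bench and let go of it, then take the lid that fits it, the smaller of the two, by its knob and press it into the mouth until it snaps and sits flush. Do not stop at the click: finish while the fingers are still on the lid, pushing it down firmly, about ten newtons, on the standing tin. Leave the large tin, the large lid and everything else on the bench where they are.

Things in the scene. Friction and masses are not known exactly. Their poses are not given: they have to be found in the camera images.
- tin: Small square tin of bare steel, 60 x 60 mm, 100 mm tall, about 0.5 kg: a sealed box of beans fills its lower 70 mm. Starts lying on a flat side (axis 30 mm above the bench), mouth roughly away from the robot. Origin: centre of its base; z towards the mouth, x, y square to its sides. Its top is a 4 mm plate with a 46 mm hole; four sprung beads 7.5 mm below the top face leave a 36 mm gap.
- tin_mouth (a point): Centre of the tin's mouth, level with the outer face of its top plate, 100 mm from the base along the tin's z. Axes as the tin's.
- lid: The small tin's lid, 0.07 kg, round, lying plug down; z up through the knob. Origin: centre of the plug's underside. From below: black plug 23 mm deep (28 mm across at its foot, 42 mm at a ridge 10 to 11 mm above the foot, then a 34 mm neck); steel flange 54 mm across from 23 to 28 mm, on which fingertips can bear; wooden knob 22 mm across from 28 to 52 mm.
- lid_seat (a point): Centre of the underside of the lid's flange, 23 mm above the lid's origin; it meets tin_mouth when home. Axes as the lid's. Pressed in, the lid meets the beads about 11 mm before home; the force rises to 9 to 13 N and falls suddenly 5 to 6 mm before home; the beads then pull the lid in (a held lid may lift the tin a few mm: press on) until the flange lands on the top plate.
- wide_lid: Bystander: a lid of the same shape for the large tin, flange 76 mm across, plug ridge 62 mm, same height (52 mm) and same knob. It does not fit the small tin. The two lids swap places from start to start. Origin: centre of the plug's underside.
- wide_tin: Bystander: large open square tin, 88 x 88 x 120 mm, standing upright to the left. Origin: centre of its base.
- mug: Bystander: white mug, 80 mm across, 90 mm tall, upright, near the robot. Origin: centre of its base.
- scoop: Bystander: wooden-handled scoop 160 mm long, lying along its x axis, about 20 mm high. Origin: under its middle.
- label_roll: Bystander: roll of paper labels, 76 mm across, 45 mm tall, standing flat on the far side. Origin: centre of its underside.
- bean_jar: Bystander: amber glass jar, 80 mm across, 130 mm tall, upright, to the right. Origin: centre of its base.
Not all that is in view belongs to the job. Leave any purple or red look-alike of the lid alone. What is shaped like the tin but green is not meant.

How it is judged:
By the outcome, as a careful person would: the job done as asked, in the order asked, and still so for the second after the job is handed in, while the arm keeps its last pose, push and grip.
It also fails if it takes over 58 s, if anything falls off the work surface, if the arm or the gripper's body presses on something with over 40 N, if the wrist force passes 120 N, or if a joint passes its speed limit or range.

## Working session

There is one attempt and no reset: what is moved stays moved. The work goes in short steps, Python scripts to look and compute and a tool call to move; the robot and the scene stay as the last step left them, time stands still between calls to the robot, and variables do not carry over. Pictures are saved under pics/ and viewed, at most 10 in all, crops included, and the job is handed in when it is done.

Besides the shell and the picture viewer there is one more tool, called after "Request:" by a JSON object that holds its "fn" and its "kwargs". play_rows: Moves the arm, as the interface text tells. Its arguments: {"type":"object","properties":{"deltas":{"type":"array"},"newtons":{"type":"number"}},"required":["deltas"]}

```bash
ls; mkdir -p pics; cat > h.py <<'E'
import numpy as np, cv2
from bench import env
def grab():
    return {n: env.capture(n) for n in ("side","top")}
def cam(n):
    p=env.camera_params(n); R,_=cv2.Rodrigues(np.array(p["rvec"],float)); return np.array(p["K"],float),np.array(p["distortion"],float),R,np.array(p["tvec"],float).ravel()
def rays(n,uv):
    K,d,R,t=cam(n); q=cv2.undistortPoints(np.array(uv,float).reshape(-1,1,2),K,d).reshape(-1,2)
    return -R.T@t, np.c_[q,np.ones(len(q))]@R
def onplane(n,uv,z):
    c,r=rays(n,uv); return c+r*((z-c[2])/r[:,2])[:,None]
def bydepth(n,uv,depth):
    c,r=rays(n,uv); uv=np.array(uv,int).reshape(-1,2); return c+r*depth[uv[:,1],uv[:,0]][:,None]
def two(uvs,uvt):
    a,ra=rays("side",uvs); b,rb=rays("top",uvt); ra=ra[0]/np.linalg.norm(ra[0]); rb=rb[0]/np.linalg.norm(rb[0])
    s=np.linalg.lstsq(np.c_[ra,-rb],b-a,rcond=None)[0]; p,q=a+s[0]*ra,b+s[1]*rb
    return (p+q)/2,np.linalg.norm(p-q)
E
python3 - <<'E'
from h import *
s=env.state(); print({k:np.round(v,3).tolist() for k,v in s.items()})
g=grab()
for n,(im,d) in g.items():
    cv2.imwrite(f"pics/{n}0.png",im[:,:,::-1]); np.savez(f"pics/{n}0.npz",im=im,d=d)
    K,D,R,t=cam(n); print(n,K[0,0],-R.T@t,R[2])
E
```

```text
pics
{'clock': 0.0, 'joint_pos': [-1.411, 0.221, 1.528, 0.0, 1.395, -0.126], 'dq': [0.001, -0.002, -0.0, -0.0, -0.0, 0.0], 'tau': [0.0, -49.461, -38.738, 0.07, 0.057, -0.0], 'tcp_pos': [0.176, -0.599, 0.232], 'tool_rot': [-0.001, 0.99, 0.142, -0.0], 'ft_force': [0.075, 0.041, 0.411], 'moment': [-0.032, -0.04, 0.001], 'grasp_force': 0.0, 'width': 0.998}
side 360.82420839931916 [ 0.54675598 -0.72022243  0.82234096] [ 0.01992922  0.68862485 -0.72484388]
top 429.26060633851307 [0.43337064 0.04723343 1.14637452] [ 1.23079495e-01 -9.61180947e-04 -9.92396349e-01]
```

View pics/top0.png

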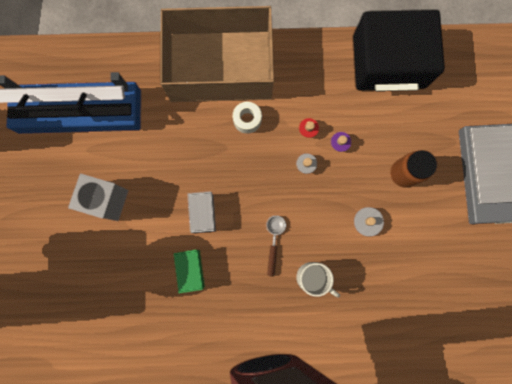

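View pics/side0.png

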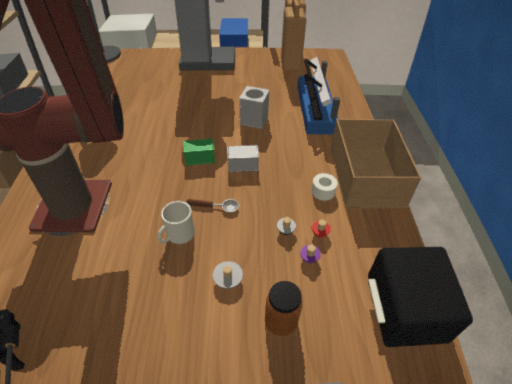

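Top view: the fallen steel tin is at (201,212), and the green box at (189,271) is a decoy. There are four lid candidates:
- steel lid (307,163), smaller
- steel lid (370,222), larger
- red lid (310,128)
- purple lid (341,142)

The smaller steel lid at (307,163) fits the description; in the side view it is at (286,226), and the tin is at (243,159). I'll confirm with a crop and measure.

```bash
python3 - <<'E'
from h import *
T=np.load("pics/top0.npz");S=np.load("pics/side0.npz")
im=T["im"]
a=cv2.resize(im[110:250,180:400],None,fx=3.6,fy=3.6,interpolation=cv2.INTER_CUBIC)
cv2.imwrite("pics/crop0.png",a[:,:,::-1])
def grid(n,Z,roi):
    u0,v0,u1,v1=roi; uu,vv=np.meshgrid(np.arange(u0,u1),np.arange(v0,v1)); uv=np.c_[uu.ravel(),vv.ravel()]
    P=bydepth(n,uv,Z["d"]); return uv,P,Z["im"][uv[:,1],uv[:,0]].astype(int)
# tin: points by height, both cameras
for n,Z,roi in (("top",T,(175,180,230,245)),("side",S,(220,138,268,178))):
    uv,P,C=grid(n,Z,roi)
    m=(P[:,2]>.045)&(P[:,2]<.08)&(np.ptp(C,axis=1)<40); Q=P[m]; print(n,"tin",m.sum(),"z",np.median(Q[:,2]).round(4),"rect",cv2.minAreaRect((Q[:,:2]*1000).astype(np.float32)))
    c2=(C.max(1)-C.min(1)<25)&(C.sum(1)>300)
    if n=="top":
        mk=np.zeros(im.shape[:2],np.uint8); mk[uv[c2,1],uv[c2,0]]=255
        ct=max(cv2.findContours(mk,0,2)[0],key=cv2.contourArea).reshape(-1,2); W=onplane("top",ct,.06); print("contour rect@.06",cv2.minAreaRect((W[:,:2]*1000).astype(np.float32)))
# lids
for name,rt,rs in (("small",(290,146,325,180),(270,212,302,244)),("wide",(348,200,392,244),(208,255,248,300))):
    cs={}
    for n,Z,roi in (("top",T,rt),("side",S,rs)):
        uv,P,C=grid(n,Z,roi)
        k=(C[:,0]-C[:,2]>40)&(P[:,2]>.04)&(P[:,2]<.07)
        f=(P[:,2]>.018)&(P[:,2]<.037)&(np.ptp(C,axis=1)<40)
        top=P[:,2]>np.percentile(P[:,2],99)-.003
        print(name,n,"knob",k.sum(),P[top].mean(0).round(4),"zmax",P[:,2].max().round(4),"flange z",np.median(P[f,2]).round(4),[np.round(x,1) for x in cv2.minEnclosingCircle((P[f,:2]*1000).astype(np.float32))])
        cs[n]=uv[top].mean(0)
    print(name,cs,"two-view",two(cs["side"],cs["top"]))
E
```

```text
top tin 949 z 0.0607 rect ((529.5724487304688, 179.79638671875), (99.60682678222656, 60.58478546142578), 3.6597836017608643)
contour rect@.06 ((528.8651733398438, 179.7384490966797), (99.93363952636719, 58.652366638183594), 3.270004987716675)
side tin 455 z 0.0577 rect ((526.7501831054688, 179.3034210205078), (99.59214782714844, 65.95356750488281), 3.9367549419403076)
small top knob 57 [ 0.5859 -0.0535  0.3912] zmax 1.1464 flange z 0.029 [array([653.8, -98.1]), np.float64(26.5)]
small side knob 52 [ 0.6386 -0.173   0.1421] zmax 0.8223 flange z 0.026 [array([651.2, -98.8]), np.float64(27.3)]
small {'top': array([309.26923077, 162.46153846]), 'side': array([286.83333333, 221.38095238])} two-view (array([ 0.65209201, -0.10234294,  0.04802785]), np.float64(4.574605824934223e-05))
wide top knob 68 [ 0.4915 -0.2276  0.1397] zmax 1.1464 flange z 0.0289 [array([ 496.7, -252. ]), np.float64(37.7)]
wide side knob 64 [ 0.5021 -0.3364  0.1889] zmax 0.8223 flange z 0.0267 [array([ 492.8, -253.4]), np.float64(38.2)]
wide {'top': array([370.        , 220.74509804]), 'side': array([225.17857143, 269.17857143])} two-view (array([ 0.49289063, -0.2518709 ,  0.04819675]), np.float64(0.007200065559682945))
```

View pics/crop0.png

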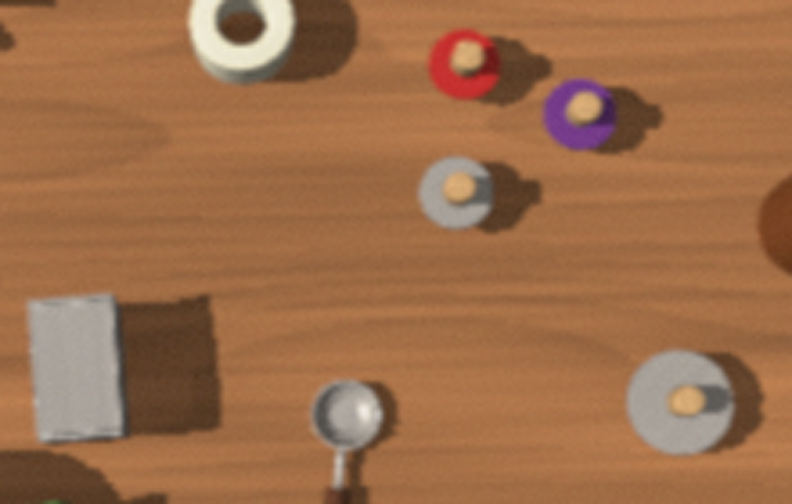

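The crop confirms it: the small steel lid is at top (307,163), with flange radius 27 mm at z≈28 mm, centred at (0.6525,-0.098). The wide lid's flange radius is 38 mm, so it isn't the one. The tin is centred at (0.529,0.180), with its axis 3.6° from +x and its top at 60 mm; all of this matches the given sizes. Moving above the tin.

Request:
{"fn": "play_rows", "kwargs": {"deltas": [[[0,0,0.111],[0,0,0],0],[[0,0,0.111],[0,0,0],0],[[0,0,0],[2.4,-4.2,0],0],[[0,0,0],[2.4,-4.2,0],0],[[0,0,0],[2.4,-4.2,0],0],[[0,0,0],[2.4,-4.2,0],0],[[0,0,0],[2.4,-4.2,0],0],[[0,0,0],[2.4,-4.2,0],0],[[0,0,0],[2.4,-4.2,0],0],[[0,0,0],[2.4,-4.2,0],0],[[0,0,0],[2.4,-4.2,0],0],[[0,0,0],[2.4,-4.2,0],0],[[0,0,0],[2.4,-4.2,0],0],[[0,0,0],[2.4,-4.2,0],0],[[0,0,0],[2.4,-4.2,0],0],[[0,0,0],[2.4,-4.2,0],0],[[0,0,0],[2.4,-4.2,0],0],[[0,0,0],[2.4,-4.2,0],0],[[0,0,0],[2.4,-4.2,0],0],[[0,0,0],[2.4,-4.2,0],0]], "newtons": 10}}

```text
clock: 2.6
tcp_pos: [0.5594, 0.1839, 0.233]
tool_rot: [0.0, 0.999, 0.032, -0.0]
ft_force: [0.4, -1.0, 1.2]
width: 1.0
grasp_force: 0.0
```

```bash
cat >> h.py <<'E'
from scipy.spatial.transform import Rotation as Ro
def tool():
    s=env.state(); q=s["tool_rot"]; return s,Ro.from_quat([q[1],q[2],q[3],q[0]]),np.array(s["tcp_pos"])
def go(target,axis_deg):
    s,r,p=tool(); M=r.as_matrix(); a=np.radians(axis_deg); D=np.c_[[np.cos(a),np.sin(a),0],[np.sin(a),-np.cos(a),0],[0,0,-1]]
    rv=Ro.from_matrix(M.T@D).as_rotvec()
    print("t",round(s["clock"],2),"tcp",p.round(4),"q",np.round(s["tool_rot"],4),"turn",rv.round(4),"shift cm (after turn)",(D.T@(np.array(target)-p)*100).round(2),"F",np.round(s["ft_force"],1),"w",round(s["width"],3),"g",round(s["grasp_force"],1))
E
python3 -c "
from h import *
go([.559,.1815,.022],3.6)"
```

```text
t 2.6 tcp [0.5594 0.1839 0.233 ] q [ 1.000e-04  9.995e-01  3.200e-02 -4.000e-04] turn [0.0002 0.0007 0.0012] shift cm (after turn) [-0.05  0.24 21.1 ] F [ 0.4 -1.   1.2] w 1.0 g 0.0
```

Request:
{"fn": "play_rows", "kwargs": {"deltas": [[[0,0,0],[-0.05,0.2,4],0],[[0,0,0],[0,0,4],0],[[0,0,0],[0,0,4],0],[[0,0,0],[0,0,4],0],[[0,0,0],[0,0,3],0],[[0,0,0],[0,0,1.5],0],[[0,0,0],[0,0,0.6],0],[[0,0,0],[0,0,0],0],[[0,0,0],[0,0,0],255],[[0,0,0],[0,0,0],255],[[0,0,0],[0,0,0],255],[[0,0,0],[0,0,0],255],[[0,0,0],[0,0,0],255]], "newtons": 30}}

```text
clock: 4.22
tcp_pos: [0.5594, 0.1809, 0.0232]
tool_rot: [-0.0, 0.999, 0.032, 0.001]
ft_force: [0.4, 2.9, 4.1]
width: 0.687
grasp_force: 29.8
```

Request:
{"fn": "play_rows", "kwargs": {"deltas": [[[0,0,0],[1,0,-0.1],255],[[0,0,0],[2,0,0],255],[[0,0,0],[2,0,0],255],[[0,0,0],[2,0,0],255],[[0,0,0],[1.5,0,0],255],[[0,0,0],[0.5,0,0],255],[[0,0,0],[0,0,0],255]]}}

```text
clock: 5.1
tcp_pos: [0.6481, 0.1856, 0.0232]
tool_rot: [0.0, 0.999, 0.032, -0.001]
ft_force: [-3.4, -1.0, 2.5]
width: 0.686
grasp_force: 29.9
```

```bash
python3 - <<'E'
from h import *
g=grab(); cv2.imwrite("pics/side1.png",cv2.resize(g["side"][0][60:220,160:360],None,fx=3,fy=3)[:,:,::-1])
# arc: grasp point at (80,30) from base edge, in 10 steps
a=np.radians(np.linspace(0,90,13)); x=80*np.cos(a)-30*np.sin(a); z=80*np.sin(a)+30*np.cos(a)
print(np.c_[np.diff(x),np.diff(z)].round(1).tolist()); go([.65,.187,.024],3.6)
E
```

```text
[[-4.6, 10.2], [-5.9, 9.5], [-7.1, 8.6], [-8.1, 7.6], [-9.1, 6.5], [-9.9, 5.3], [-10.5, 3.9], [-10.9, 2.6], [-11.1, 1.1], [-11.2, -0.4], [-11.0, -1.8], [-10.7, -3.2]]
t 5.2 tcp [0.6481 0.1856 0.0232] q [ 4.000e-04  9.995e-01  3.200e-02 -4.000e-04] turn [0.0008 0.0008 0.0011] shift cm (after turn) [ 0.2  -0.13 -0.08] F [-2.5 -1.4  2.1] w 0.691 g 29.9
```

View pics/side1.png

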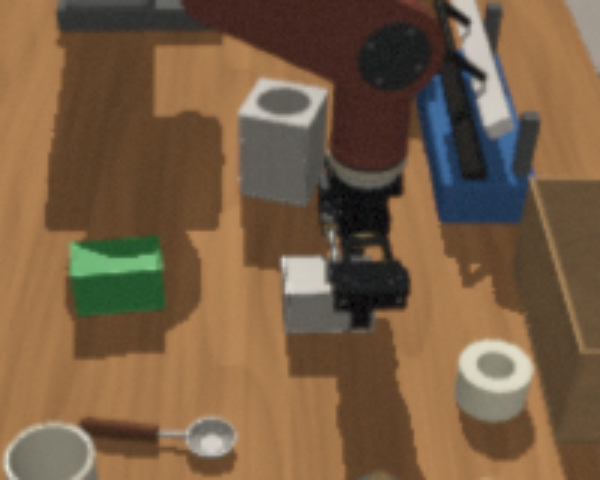

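The side crop shows the tin gripped near its far end, about (325,295) in the crop, and clear of the green box. Next, an arc to stand it on its base edge with a light grip.

Request:
{"fn": "play_rows", "kwargs": {"deltas": [[[0,0,0],[0,0,0],255],[[0,0,0],[-0.5,0,-1.0],255],[[0,0,0],[-0.6,0,-1.0],255],[[0,0,0],[-0.7,0,-0.9],255],[[0,0,0],[-0.8,0,-0.8],255],[[0,0,0],[-0.9,0,-0.7],255],[[0,0,0],[-1.0,0,-0.5],255],[[0,0,0],[-1.0,0,-0.4],255],[[0,0,0],[-1.1,0,-0.3],255],[[0,0,0],[-1.1,0,-0.1],255],[[0,0,0],[0,0,0],255]], "newtons": 10}}

```text
clock: 6.58
tcp_pos: [0.5706, 0.1812, 0.0803]
tool_rot: [0.0, 0.999, 0.032, -0.0]
ft_force: [0.5, 0.5, -5.8]
width: 0.69
grasp_force: 10.0
```

```bash
python3 - <<'E'
from h import *
g=grab(); cv2.imwrite("pics/side2.png",cv2.resize(g["side"][0][60:220,160:360],None,fx=3,fy=3)[:,:,::-1])
go([.54,.179,.072],3.6)
E
```

```text
t 6.67 tcp [0.5718 0.1812 0.0806] q [-0.000e+00  9.995e-01  3.190e-02  2.000e-04] turn [-0.     -0.0005  0.001 ] shift cm (after turn) [-3.19  0.02  0.86] F [ 0.7 -0.6 -4.6] w 0.689 g 10.0
```

View pics/side2.png

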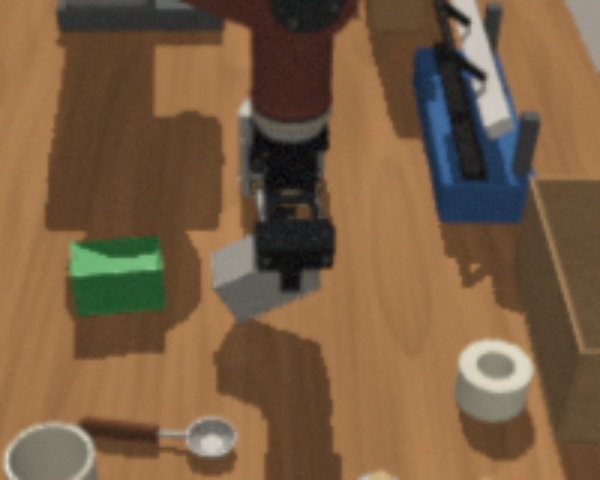

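The tin lagged: it is held about 25–30° up and off the bench, because pad friction carries the moment. I'll ease the grip so that it pivots in the pads.

Request:
{"fn": "play_rows", "kwargs": {"deltas": [[[0,0,0],[0,0,0],255],[[0,0,0],[0,0,0],255],[[0,0,0],[0,0,0],255]], "newtons": 6}}

```text
clock: 7.05
tcp_pos: [0.5724, 0.1812, 0.0809]
tool_rot: [-0.0, 0.999, 0.032, 0.001]
ft_force: [0.4, 0.9, -2.4]
width: 0.687
grasp_force: 6.0
```

```bash
cat >> h.py <<'E'
def tinaxis(p):
    # points of tin side facing the side camera -> outline in x,z
    im,d=env.capture("side"); uu,vv=np.meshgrid(np.arange(200,300),np.arange(90,200)); uv=np.c_[uu.ravel(),vv.ravel()]
    P=bydepth("side",uv,d); C=im[uv[:,1],uv[:,0]].astype(int)
    m=(abs(P[:,0]-p[0])<.13)&(P[:,1]>p[1]-.045)&(P[:,1]<p[1]-.022)&(P[:,2]>.0)&(P[:,2]<.13)&(np.ptp(C,axis=1)<40)&(C.sum(1)>200)
    Q=P[m]; print(m.sum(),"x",Q[:,0].min().round(3),Q[:,0].max().round(3),"z",Q[:,2].min().round(3),Q[:,2].max().round(3),cv2.minAreaRect((Q[:,[0,2]]*1000).astype(np.float32)))
E
python3 -c "
from h import *
go([.54,.179,.072],3.6); tinaxis(tool()[2])"
```

```text
t 7.05 tcp [0.5724 0.1812 0.0809] q [-0.000e+00  9.995e-01  3.180e-02  5.000e-04] turn [-0.0001 -0.001   0.0008] shift cm (after turn) [-3.24  0.01  0.89] F [ 0.4  0.9 -2.4] w 0.687 g 6.0
368 x 0.503 0.609 z 0.004 0.089 ((556.92724609375, 55.82886505126953), (99.94589233398438, 63.723392486572266), 46.1465950012207)
```

Request:
{"fn": "play_rows", "kwargs": {"deltas": [[[0,0,0],[0,0,-0.2],255],[[0,0,0],[0,0,0],255],[[0,0,0],[0,0,0],255],[[0,0,0],[0,0,0],255]], "newtons": 4.5}}

```text
clock: 7.6
tcp_pos: [0.5714, 0.1811, 0.0824]
tool_rot: [0.0, 0.999, 0.032, -0.0]
ft_force: [-1.3, 0.5, -3.3]
width: 0.691
grasp_force: 4.5
```

```bash
python3 -c "
from h import *
go([.54,.179,.072],3.6); tinaxis(tool()[2])"
```

```text
t 7.6 tcp [0.5714 0.1811 0.0824] q [ 0.000e+00  9.995e-01  3.190e-02 -3.000e-04] turn [0.     0.0006 0.001 ] shift cm (after turn) [-3.15  0.02  1.04] F [-1.3  0.5 -3.3] w 0.691 g 4.5
374 x 0.503 0.609 z 0.002 0.091 ((555.5693359375, 56.2978401184082), (101.47435760498047, 62.80672073364258), 48.64950942993164)
```

It is at about 49° now, with its base edge on the bench and the mass over that edge. Sweeping the top over about that edge.

Request:
{"fn": "play_rows", "kwargs": {"deltas": [[[0,0,0],[-0.8,0,0],255],[[0,0,0],[-0.8,0,-0.1],255],[[0,0,0],[-0.9,0,0],255],[[0,0,0],[-0.8,0,0.05],255],[[0,0,0],[-0.9,0,0.1],255],[[0,0,0],[0,0,0],255]], "newtons": 4.5}}

```text
clock: 8.4
tcp_pos: [0.528, 0.1784, 0.0814]
tool_rot: [0.0, 0.999, 0.032, -0.001]
ft_force: [-2.1, -0.9, 1.4]
width: 0.691
grasp_force: 4.5
```

```bash
python3 -c "
from h import *
go([.54,.179,.072],3.6); tinaxis(tool()[2])"
```

```text
t 8.4 tcp [0.528  0.1784 0.0814] q [ 1.000e-04  9.995e-01  3.200e-02 -1.400e-03] turn [0.0002 0.0028 0.0012] shift cm (after turn) [1.2  0.01 0.94] F [-2.1 -0.9  1.4] w 0.691 g 4.5
329 x 0.49 0.564 z 0.002 0.09 ((525.9287109375, 49.85374069213867), (93.78221130371094, 60.41630172729492), 79.45024108886719)
```

Request:
{"fn": "play_rows", "kwargs": {"deltas": [[[0,0,0],[-0.6,0,0.15],255],[[0,0,0],[-0.6,0,0.2],255],[[0,0,0],[-0.4,0,0.15],255],[[0,0,0],[0,0,0],255]]}}

```text
clock: 8.95
tcp_pos: [0.5133, 0.1774, 0.0765]
tool_rot: [0.0, 0.999, 0.032, -0.0]
ft_force: [-0.8, -0.9, -4.4]
width: 0.69
grasp_force: 4.5
```

```bash
python3 -c "
from h import *
go([.54,.179,.072],3.6); tinaxis(tool()[2])"
```

```text
t 8.95 tcp [0.5133 0.1774 0.0765] q [ 0.000e+00  9.995e-01  3.190e-02 -3.000e-04] turn [-0.      0.0006  0.001 ] shift cm (after turn) [2.67 0.01 0.45] F [-0.8 -0.9 -4.4] w 0.69 g 4.5
308 x 0.488 0.545 z 0.0 0.085 ((516.7932739257812, 42.81847381591797), (85.03291320800781, 57.14006042480469), 89.95021057128906)
```

The tin is upright at 90°. Releasing and rising.

Request:
{"fn": "play_rows", "kwargs": {"deltas": [[[0,0,0],[0,0,0],0],[[0,0,0],[0,0,0],0],[[0,0,0],[0,0,0],0],[[0,0,0],[0,0,-2],0],[[0,0,0],[0,0,-4],0],[[0,0,0],[0,0,-5],0],[[0,0,0],[0,3,-4],0],[[0,0,0],[2,5,0],0],[[0,0,0],[2,5,0],0],[[0,0,0],[3,5,0],0],[[0,0,0],[3,5,0],0],[[0,0,0],[3,5,0],0],[[0,0,0],[0,0,0],0]]}}

```text
clock: 10.62
tcp_pos: [0.6625, -0.0977, 0.2258]
tool_rot: [0.0, 1.0, 0.03, -0.0]
ft_force: [-0.4, 1.4, -1.6]
width: 0.998
grasp_force: 0.0
```

```bash
python3 - <<'E'
from h import *
go([.6525,-.0984,.15],0)
g=grab(); np.savez("pics/g3.npz",ti=g["top"][0],td=g["top"][1],si=g["side"][0],sd=g["side"][1])
cv2.imwrite("pics/top3.png",cv2.resize(g["top"][0][110:300,140:400],None,fx=3,fy=3)[:,:,::-1])
for n,roi in (("top",(170,180,240,250)),("side",(215,110,275,185))):
    im,d=g[n]; u0,v0,u1,v1=roi; uu,vv=np.meshgrid(np.arange(u0,u1),np.arange(v0,v1)); uv=np.c_[uu.ravel(),vv.ravel()]
    P=bydepth(n,uv,d); C=im[uv[:,1],uv[:,0]].astype(int); ok=d[uv[:,1],uv[:,0]]>0
    m=ok&(P[:,2]>.094)&(P[:,2]<.108)&(abs(P[:,0]-.515)<.06)&(abs(P[:,1]-.177)<.06); Q=P[m]
    A=np.c_[Q[:,:2]-Q[:,:2].mean(0),np.ones(len(Q))]; f=np.linalg.lstsq(A,Q[:,2],rcond=None)[0]
    print(n,m.sum(),"z,tilt",f.round(4),cv2.minAreaRect((Q[:,:2]*1000).astype(np.float32)))
    # hole: pixels inside hull of the top face that are not on it
    mk=np.zeros(im.shape[:2],np.uint8); mk[uv[m,1],uv[m,0]]=255
    ct,h=cv2.findContours(mk,cv2.RETR_CCOMP,2)
    for c,hh in zip(ct,h[0]):
        if hh[3]>=0 and cv2.contourArea(c)>50:
            W=onplane(n,c.reshape(-1,2),.1)[:,:2]*1000; print(" hole",[np.round(v,1) for v in cv2.fitEllipse(W.astype(np.float32))])
E
```

```text
t 10.62 tcp [ 0.6625 -0.0977  0.2258] q [ 3.000e-04  9.996e-01  2.970e-02 -4.000e-04] turn [0.0007 0.0007 0.0593] shift cm (after turn) [-1.    0.07  7.58] F [-0.4  1.4 -1.6] w 0.998 g 0.0
top 358 z,tilt [0.0062 0.0052 0.1005] ((518.260986328125, 175.86988830566406), (59.987937927246094, 60.60087203979492), 3.683767318725586)
 hole [array([518.3, 175.4]), array([46. , 46.9]), np.float64(57.4)]
side 157 z,tilt [-0.0032  0.0031  0.0978] ((515.0632934570312, 176.3828887939453), (60.0870361328125, 64.14944458007812), 1.9237470626831055)
 hole [array([515.4, 171.3]), array([46.1, 48.4]), np.float64(139.0)]
```

View pics/top3.png

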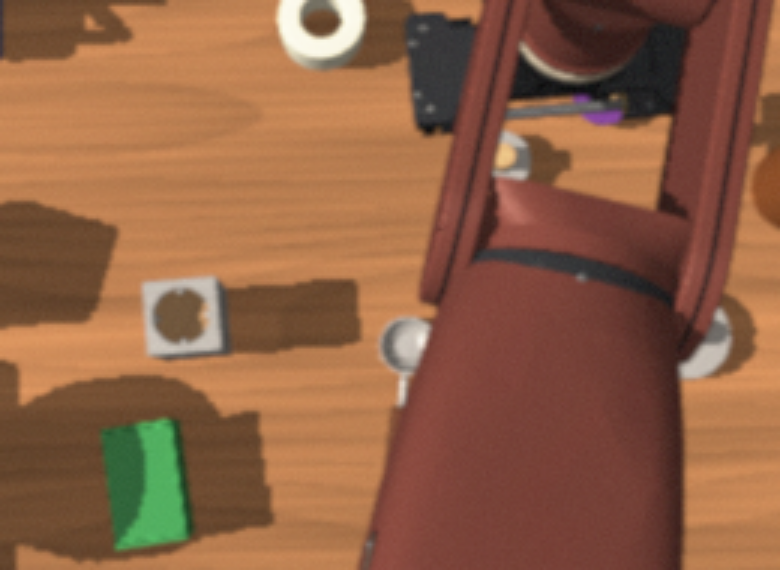

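The tin stands upright and level in the top crop, with its mouth at crop (180,316), open and clear of the green decoy. Its top is at z≈0.099. Next I'll grasp the lid's knob.

Request:
{"fn": "play_rows", "kwargs": {"deltas": [[[0,0,0],[-1.0,0,3],0],[[0,0,0],[0,0,4],0],[[0,0,0],[0,0,4],0],[[0,0,0],[0,0,3],0],[[0,0,0],[0,0,2],0],[[0,0,0],[0,0,1.5],0],[[0,0,0],[0,0,0.7],0],[[0,0,0],[0,0,0],0]]}}

```text
clock: 11.72
tcp_pos: [0.6516, -0.0943, 0.0453]
tool_rot: [0.0, 0.999, 0.032, 0.0]
ft_force: [0.3, -0.3, -0.8]
width: 0.998
grasp_force: 0.0
```

```bash
python3 - <<'E'
from h import *
go([.6525,-.0984,.041],3.4)
im,d=env.capture("side"); cv2.imwrite("pics/side4.png",cv2.resize(im[170:280,220:350],None,fx=5,fy=5,interpolation=cv2.INTER_CUBIC)[:,:,::-1])
E
```

```text
t 11.72 tcp [ 0.6516 -0.0943  0.0453] q [0.000e+00 9.995e-01 3.190e-02 1.000e-04] turn [ 0.0001 -0.0003  0.0045] shift cm (after turn) [0.06 0.42 0.43] F [ 0.3 -0.3 -0.8] w 0.998 g 0.0
```

View pics/side4.png

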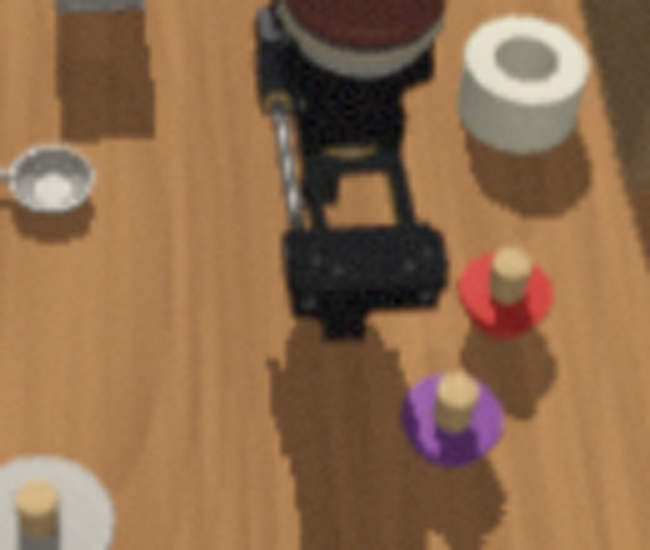

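The gripper sits over the small lid, with the red and purple lids clear of it. Trimming the position and closing.

Request:
{"fn": "play_rows", "kwargs": {"deltas": [[[0,0,0],[0.1,0.4,0.2],0],[[0,0,0],[0,0,0.2],0],[[0,0,0],[0,0,0],255],[[0,0,0],[0,0,0],255],[[0,0,0],[0,0,0],255],[[0,0,0],[0,0,0],255],[[0,0,0],[0,0,0],255],[[0,0,0],[0,0,0],255],[[0,0,0],[0,0,0],255]], "newtons": 30}}

```text
clock: 12.9
tcp_pos: [0.6527, -0.0982, 0.041]
tool_rot: [-0.0, 0.999, 0.032, 0.0]
ft_force: [-0.1, 0.9, -0.4]
width: 0.288
grasp_force: 0.3
```

Request:
{"fn": "play_rows", "kwargs": {"deltas": [[[0,0,0],[0,0,0],255],[[0,0,0],[0,0,0],255],[[0,0,0],[0,0,0],255],[[0,0,0],[0,0,-2],255],[[0,0,0],[0,0,-4],255],[[0,0,0],[0,0,-5],255],[[0,0,0],[0,0,-4],255],[[0,0,0],[0,0,0],255]]}}

```text
clock: 13.9
tcp_pos: [0.6558, -0.0991, 0.198]
tool_rot: [0.002, 0.999, 0.032, 0.005]
ft_force: [0.1, -0.4, -0.7]
width: 0.245
grasp_force: 29.9
```

```bash
python3 - <<'E'
from h import *
go([.517,.1765,.185],3.4)
E
```

```text
t 13.9 tcp [ 0.6558 -0.0991  0.198 ] q [0.0016 0.9995 0.0319 0.0051] turn [ 0.0035 -0.01    0.0045] shift cm (after turn) [-12.22 -28.33   1.3 ] F [ 0.1 -0.4 -0.7] w 0.245 g 29.9
```

Request:
{"fn": "play_rows", "kwargs": {"deltas": [[[0,0,0],[-1.5,-3.5,0],255],[[0,0,0],[-1.5,-3.5,0],255],[[0,0,0],[-1.5,-3.5,0],255],[[0,0,0],[-1.5,-3.5,0],255],[[0,0,0],[-1.5,-3.5,0],255],[[0,0,0],[-1.5,-3.5,0],255],[[0,0,0],[-1.5,-3.5,0.5],255],[[0,0,0],[-1.3,-3.8,1],255],[[0,0,0],[0,0,0.6],255],[[0,0,0],[0,0,0],255],[[0,0,0],[0,0,0],255]]}}

```text
clock: 15.28
tcp_pos: [0.5174, 0.1758, 0.1701]
tool_rot: [0.0, 1.0, 0.031, 0.0]
ft_force: [0.3, -0.5, -0.7]
width: 0.24
grasp_force: 29.9
```

```bash
python3 - <<'E'
from h import *
go([.517,.1765,.118],3.4)
im,d=env.capture("side"); np.savez("pics/s5.npz",im=im,d=d)
a=im[90:190,200:310]; cv2.imwrite("pics/side5.png",cv2.resize(a,None,fx=6,fy=6,interpolation=cv2.INTER_CUBIC)[:,:,::-1])
E
```

```text
t 15.28 tcp [0.5174 0.1758 0.1701] q [1.000e-04 9.995e-01 3.130e-02 1.000e-04] turn [ 0.0003 -0.0001  0.0033] shift cm (after turn) [-0.03 -0.08  5.21] F [ 0.3 -0.5 -0.7] w 0.24 g 29.9
```

View pics/side5.png

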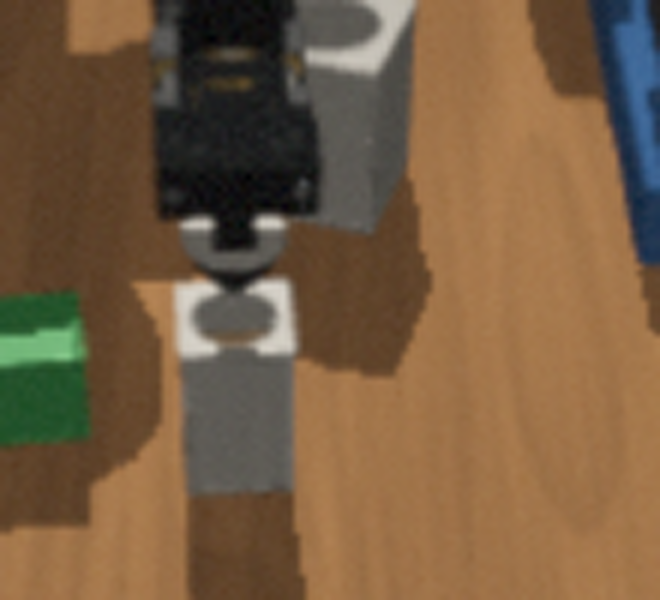

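The lid hangs level above the mouth: flange at crop (234,250), hole at (236,318), with matching columns. I'll check the fit numerically.

```bash
python3 - <<'E'
from h import *
Z=np.load("pics/s5.npz"); im,d=Z["im"],Z["d"]
uu,vv=np.meshgrid(np.arange(222,256),np.arange(118,176)); uv=np.c_[uu.ravel(),vv.ravel()]
P=bydepth("side",uv,d); C=im[uv[:,1],uv[:,0]].astype(int); g=(np.ptp(C,axis=1)<35)&(C.sum(1)>240)
n=np.hypot(P[:,0]-.517,P[:,1]-.177)<.045
for nm,lo,hi in (("flange",.147,.166),("face",.093,.106)):
    m=n&g&(P[:,2]>lo)&(P[:,2]<hi); Q=P[m]*1000
    print(nm,m.sum(),"x",Q[:,0].min().round(1),Q[:,0].max().round(1),"y",Q[:,1].min().round(1),Q[:,1].max().round(1),"z",np.median(Q[:,2]).round(1))
    if nm=="flange":
        from scipy.optimize import least_squares
        # outermost rim points per column, known radius 27
        E=np.array([Q[(uv[m,0]==u)][np.argmin(Q[uv[m,0]==u][:,1])] for u in np.unique(uv[m,0])])
        r=least_squares(lambda c:np.hypot(E[:,0]-c[0],E[:,1]-c[1])-27,[517,176],loss="soft_l1"); print("lid centre",r.x.round(1))
E
```

```text
flange 79 x 490.2 542.4 y 147.2 187.2 z 155.8
lid centre [516.  175.8]
face 142 x 487.5 545.4 y 142.8 208.0 z 97.8
```

Lid centre is (516,175) and the tin's face centre is (516.4,175.4), so they're aligned. Inserting.

Request:
{"fn": "play_rows", "kwargs": {"deltas": [[[0,0,0],[0,0,1.0],255],[[0,0,0],[0,0,1.0],255],[[0,0,0],[0,0,0.7],255],[[0,0,0],[0,0,0.5],255],[[0,0,0],[0,0,0.4],255],[[0,0,0],[0,0,0.3],255],[[0,0,0],[0,0,0],255]], "newtons": 45}}

```text
clock: 16.2
tcp_pos: [0.5168, 0.1767, 0.1309]
tool_rot: [0.0, 0.999, 0.032, -0.0]
ft_force: [0.6, 0.5, -0.3]
width: 0.237
grasp_force: 44.9
```

Request:
{"fn": "play_rows", "kwargs": {"deltas": [[[0,0,0],[0,0,0.2],255],[[0,0,0],[0,0,0.2],255],[[0,0,0],[0,0,0.1],255],[[0,0,0],[0,0,0],255]]}}

```text
clock: 16.7
tcp_pos: [0.5173, 0.177, 0.1271]
tool_rot: [-0.0, 0.999, 0.032, 0.001]
ft_force: [-2.5, 0.8, 6.0]
width: 0.238
grasp_force: 44.9
```

Request:
{"fn": "play_rows", "kwargs": {"deltas": [[[0,0,0],[0,0,0.1],255],[[0,0,0],[0,0,0.1],255],[[0,0,0],[0,0,0.1],255],[[0,0,0],[0,0,0.1],255],[[0,0,0],[0,0,0],255]]}}

```text
clock: 17.32
tcp_pos: [0.5178, 0.1769, 0.1231]
tool_rot: [-0.0, 0.999, 0.032, 0.001]
ft_force: [-1.0, -0.0, 3.3]
width: 0.236
grasp_force: 44.9
```

Request:
{"fn": "play_rows", "kwargs": {"deltas": [[[0,0,0],[0,0,0.1],255],[[0,0,0],[0,0,0.1],255],[[0,0,0],[0,0,0.1],255],[[0,0,0],[0,0,0.1],255],[[0,0,0],[0,0,0],255]]}}

```text
clock: 17.95
tcp_pos: [0.5167, 0.1766, 0.1181]
tool_rot: [0.0, 0.999, 0.032, -0.0]
ft_force: [-1.0, -0.4, 1.3]
width: 0.242
grasp_force: 44.9
```

Request:
{"fn": "play_rows", "kwargs": {"deltas": [[[0,0,0],[0,0,0.1],255],[[0,0,0],[0,0,0.1],255],[[0,0,0],[0,0,0],255]]}}

```text
clock: 18.32
tcp_pos: [0.5177, 0.1766, 0.118]
tool_rot: [0.0, 0.999, 0.032, 0.001]
ft_force: [-4.2, -0.5, 12.0]
width: 0.236
grasp_force: 44.9
```

Request:
{"fn": "play_rows", "kwargs": {"deltas": [[[0,0,0],[0,0,0],255],[[0,0,0],[0,0,0],255],[[0,0,0],[0,0,0],255]]}}

```text
clock: 18.7
tcp_pos: [0.5177, 0.1766, 0.118]
tool_rot: [0.0, 0.999, 0.032, 0.001]
ft_force: [-4.2, -1.6, 11.0]
width: 0.239
grasp_force: 44.9
```

```bash
python3 - <<'E'
from h import *
im,d=env.capture("side"); cv2.imwrite("pics/side6.png",cv2.resize(im[90:190,200:310],None,fx=6,fy=6,interpolation=cv2.INTER_CUBIC)[:,:,::-1])
go([.517,.1765,.118],3.6); tinaxis(tool()[2])
for _ in range(4): env.capture("side"); print(np.round(env.state()["ft_force"],1))
E
```

```text
t 18.75 tcp [0.5177 0.1766 0.118 ] q [1.000e-04 9.995e-01 3.200e-02 9.000e-04] turn [ 0.0003 -0.0018  0.0011] shift cm (after turn) [-0.07  0.01 -0.  ] F [-3.4 -1.3 11.7] w 0.24 g 44.9
460 x 0.489 0.545 z 0.0 0.105 ((517.0258178710938, 52.5810432434082), (104.85077667236328, 56.69585037231445), 89.955078125)
[-4.1 -1.7 11.3]
[-3.9 -0.8 12.9]
[-4.6 -0.4 11.3]
[-4.7 -1.2 11.3]
```

View pics/side6.png

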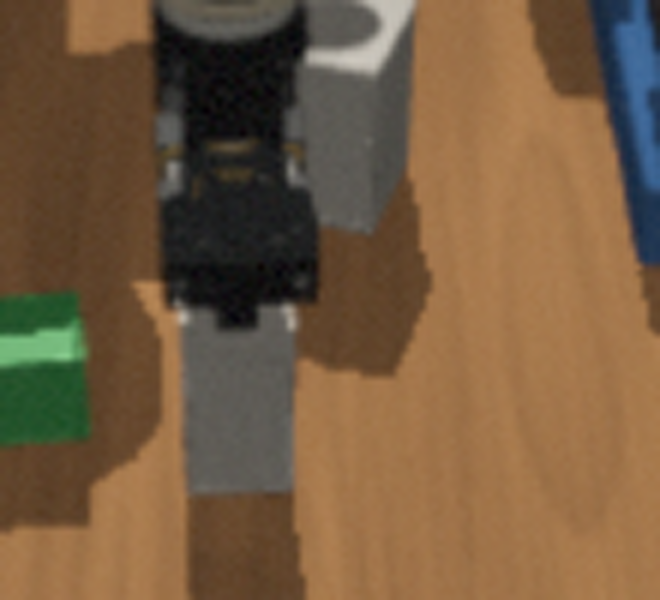

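The side crop shows the flange flush on the upright tin at about (238,315). The TCP sits at exactly the home height and the push is steady at about 11 N. Handing in.

```bash
python3 -c "
from bench import env
print(env.finish_job())"
```

```text
the job is handed in; nothing more can be done
None
```

The small tin stands upright with its own lid snapped in and flush, and I handed the job in at about 19 s with the fingers still pushing down at about 11 N; the large tin, large lid and other items were not handled.

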